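# Put the ash scraper away in its sloping holder

### The arm

A 6-joint arm with a two-finger parallel gripper is mounted at the origin on the work surface. World frame = base frame: x ahead of the robot, y to its left, z up, the work surface at z = 0. Lengths are in mm, angles in rad, forces in N, time in s.
With the tool pointing down it reaches from about 425 to 950 mm from the base axis. Payload 3.5 kg.
Tool frame: the origin (TCP) lies midway between the tips of the shut fingers; the grasp point (between the pads) lies 19 mm behind it; z points along the fingers, y is the line along which they close (so a half turn about z gives the same grasp; the last joint's range is limited). The gripper opens to 85 mm and grips with 20 to 120 N. Pads are 22 mm wide; open, the fingers measure 114 mm over their backs; the gripper's body (76 mm by 85 mm) begins 54 mm behind the grasp point. The pads swing forward as they close: fully open they stand 13 mm farther back than shut.
Start: joints at [0.994, 0.286, 1.577, -0, 1.279, -0.15], TCP at [279.386, 614.451, 231.325] pointing down, gripper open.
Joint ranges: [-2.77, 2.77], [-0.9, 2.22], [0.21, 2.48], [-1.53, 4.67], [0.24, 2.81], [-2.84, 2.84]. Speed limits (rad/s): [2.79, 2.79, 3.14, 3.14, 3.14, 3.14].

### API

Orientations are given as a rotation vector (axis times angle).
In Python, from station import manip, ik, capture, get_calibration gives the robot as it stands. The module is installed in compiled form; this text tells all that it offers. Calls block until the motion is done:
- manip.movep(position, orientation): joint-space move of the TCP to a pose.
- manip.movel(position, max_speed=150, attitude=None, guard=None): straight line of the TCP; attitude=None keeps the orientation; max_speed is the mean speed in mm/s. With guard (N) it stops when the force on the tool has changed by that much, and returns True; else False.
- manip.goto_joints(angles): joint-space move.
- manip.move_gripper(opening): opening from 0.0 (shut) to 1.0 (fully open); the grip force is fixed at half the most; returns when the fingers have stopped.
- manip.wait(seconds).
- ik(position, orientation): joint angles nearest the present ones, or None.
- manip.observe(): the state.
- capture(name): name is "scene" or "side" or "wrist"; returns (picture, depth): 400x640x3 uint8, red, green, blue; 400x640 float32, mm along the optical axis (not along the pixel's ray), 0 where there is no reading.
- get_calibration(name): a dict with "vfov" (degrees; the focal length in pixels is half the picture's height over the tangent of half this angle, whatever the lens; pixels are square), "cx", "cy" (the principal point, pixels), "dist" ([k1, k2, p1, p2, k3] as OpenCV has them; the pictures are not rectified), "R" (3x3) and "t" (3): a world point X has camera coordinates R X + t. Camera axes: x right, y down, z forward; pixel columns grow to the right and rows downward; lengths in mm; the calibration is good to about 2 mm. A picture is of the moment at which its call begins: read the wrist's pose just before it. get_calibration takes no time and is no camera call; for the wrist camera it gives the pose at the moment of the call.
A pose or a line that the arm cannot do raises manip.PlanningError and nothing moves.
- manip.finish_job(): hands the job in; it is judged then, once.
The state is a dict: "clock": time; "joint_positions": joint angles; "qvel": joint speeds; "joint_torque": joint torques, N m; "position": TCP position; "tcp_rot": TCP orientation; "ft_force": force on the tool from outside, world axes, zero at the start; "torque": the same for the moment, N m; "width": opening from 0.0 (shut) to 1.0 (fully open); "gripper_force": force on a finger pad.
Only numpy, scipy, OpenCV 4.12 (cv2) and the standard library are available. Lean on these libraries where they do the work, as an engineer would, in place of code of your own. Each camera call takes 0.05 s, during which the arm holds its last target. There are 200 camera calls.

### The job

Pick up the red-handled scraper used for mosquito-coil ash and slide its white blade, held flat in line with the slot, down into the sloping wooden holder until the blade is fully home and the handle butts against the mouth; guide the blade into the mouth in the gripper, then let go. Leave the other things on the chest where they stand.

Things in the scene. Friction and masses are not known exactly. Their poses are not given: they have to be found in the camera images.
- scraper: flat plastic scraper lying on the chest top: red bar handle 110 long x 28 wide x 24 thick, flat white blade 80 x 60 x 3 out of its front end at half the handle's thickness. Origin: centre of the handle's underside. x along the handle to the blade, y across, z up. Handle x -55..+55; blade x 55..135, y -30..30, z 10.5..13.5. About 0.09 kg, balance point at x +16. Either face may be up.
- blade_tip (a point): middle of the blade's front edge, at (135, 0, 12) mm in the scraper's frame
- holder: light wooden holder screwed to the chest top: base 150 x 110 x 14 carrying a flat sloping sheath; origin at the centre of the base's underside, +x towards the side where the slot's mouth is, z up. The highest point, the sheath's upper lip, is 98 above the chest top. Its position and turn vary.
- slot: sloping sheath. Origin: centre of the slot's mouth, (50, 0, 86) mm in the holder's frame. x straight out of the mouth, 26 degrees above level; y across; z square to the slot, up. Slot 74 wide, 10 high (z -5..5), 92 deep (x 0..-92). Floor 10 thick; roof 8 thick (top at z 13) with a 16 wide gap along its middle; outer width 98. Handle too thick to enter: with the blade home it meets the mouth.
- coil_stand: bystander: stamped steel dish 116 across with a dark green mosquito coil, 28 high; origin under its centre
- spray_can: bystander: green insect spray can with white cap, 58 across, 210 high; origin under its centre
- tumbler: bystander: upturned glass tumbler, 74 across, 115 high; origin under its centre
- plate: bystander: white ceramic plate, 170 across, 20 high; origin under its centre
- lighter: bystander: yellow plastic lighter lying flat, 69 x 34 x 13; origin under its middle
- jar: bystander: white jar with blue lid, 72 across, 75 high; origin under its centre
Mind the look-alikes: they are no part of the job. Of the things like the scraper, leave any that is pink; of the rest the larger one is meant. Several things have the shape of the holder; the one meant has the colours described above.

How it is judged (in metres and radians):
On the way:
1. the blade's front edge is at least 8 mm inside the slot's mouth, in line with the slot, while the gripper holds the scraper (z of blade_tip in the frame of slot between -0.008 and 0.008 m and y of blade_tip in the frame of slot between -0.013 and 0.013 m and angle between the x axis of scraper and the x axis of slot, either way round below 0.25 rad and x of blade_tip in the frame of slot below -0.008 m and contact force between the fingers and scraper above 1 N), for 0.1 s.
At the end, for the whole second after the job is handed in: the blade lies in the slot with its front edge at least 70 mm inside the mouth (80 is fully home), within 13 mm of the slot's middle sideways and 8 mm of its mid-plane, the scraper in line with the slot within 0.25 rad, released and at rest (z of blade_tip in the frame of slot between -0.008 and 0.008 m and y of blade_tip in the frame of slot between -0.013 and 0.013 m and angle between the x axis of scraper and the x axis of slot, either way round below 0.25 rad and x of blade_tip in the frame of slot below -0.07 m and linear speed of scraper below 0.02 m/s and angular speed of scraper below 0.2 rad/s); the robot touches nothing.
It fails at once if a bystander (coil stand, spray can, tumbler, plate, lighter or jar) is moved more than 30 mm (distance of any of coil_stand, spray_can, tumbler, plate, lighter, jar from where it was at the start of the episode above 0.03 m).
It also fails if it takes over 48 s, if anything falls off the work surface, if the arm or the gripper's body presses on something with over 40 N, if the wrist force passes 120 N, or if a joint passes its speed limit or range.

## Working session

There is one attempt and no reset: what is moved stays moved. The work goes in short steps, each a Python script; the robot and the scene stay as the last script left them, time stands still between calls to the robot, and variables do not carry over. Pictures are saved under pics/ and viewed, at most 10 in all, crops included, and the job is handed in when it is done.

```bash
mkdir -p pics
cat > h.py <<'E'
import numpy as np, cv2
from station import manip, ik, capture, get_calibration
from scipy.spatial.transform import Rotation as Ro
def K(c,shape=(400,640)):
    f=shape[0]/2/np.tan(np.radians(c["vfov"])/2)
    return np.array([[f,0,c["cx"]],[0,f,c["cy"]],[0,0,1.]])
def und(c,uv): return cv2.undistortPoints(np.asarray(uv,float).reshape(-1,1,2),K(c),np.array(c["dist"],float)).reshape(-1,2)
def cloud(c,uv,d):
    n=und(c,uv); p=np.c_[n,np.ones(len(n))]*np.asarray(d)[:,None]
    return (p-np.array(c["t"]))@np.array(c["R"])
def onplane(c,uv,z):
    n=und(c,uv); R=np.array(c["R"]); o=-R.T@np.array(c["t"]); d=np.c_[n,np.ones(len(n))]@R
    return o+d*((z-o[2])/d[:,2])[:,None]
def proj(c,X):
    return cv2.projectPoints(np.asarray(X,float).reshape(-1,1,3),cv2.Rodrigues(np.array(c["R"],float))[0],np.array(c["t"],float),K(c),np.array(c["dist"],float))[0].reshape(-1,2)
def save(n,im): cv2.imwrite(f"pics/{n}.png",im[...,::-1])
E
python3 - <<'E'
from h import *
for n in("scene","side"):
    c=get_calibration(n); im,d=capture(n); save(n,im); np.savez(f"{n}.npz",im=im,d=d)
    print(n,{k:np.round(v,3).tolist() for k,v in c.items()},(d>0).mean())
print(manip.observe())
E
```

```text
scene {'vfov': 48.854, 'cx': 318.997, 'cy': 200.568, 'dist': [-0.025, 0.0, 0.0, 0.0, 0.0], 'R': [[0.234, 0.972, -0.011], [0.83, -0.206, -0.518], [-0.506, 0.112, -0.855]], 't': [-149.1, -342.389, 1761.658]} 0.99620703125
side {'vfov': 51.18, 'cx': 318.672, 'cy': 196.17, 'dist': [0.011, 0.0, 0.0, 0.0, 0.0], 'R': [[0.995, -0.099, -0.0], [-0.047, -0.472, -0.88], [0.087, 0.876, -0.475]], 't': [-475.914, 124.627, 1154.909]} 0.9960390625
{'clock': 0.1, 'joint_positions': array([ 9.93998275e-01,  2.87110636e-01,  1.57801415e+00,  7.07114527e-06,
        1.27862359e+00, -1.50010819e-01]), 'qvel': array([ 0.00084106, -0.00267661, -0.00190743,  0.00015098, -0.00019337,
        0.0003055 ]), 'joint_torque': array([-3.98511372e-05, -4.07303703e+01, -2.93697774e+01, -1.75381597e-04,
        3.44290842e-03,  1.10497373e-05]), 'position': array([279.06686905, 613.96094508, 230.07204092]), 'tcp_rot': array([-0.66515862, -3.06957728,  0.0031605 ]), 'ft_force': array([ 0.24018143, -0.74277627,  0.23324356]), 'torque': array([-0.02945949,  0.01096326, -0.00615364]), 'gripper_force': 0.0, 'width': 1.0018598238935303}
```

View pics/scene.png

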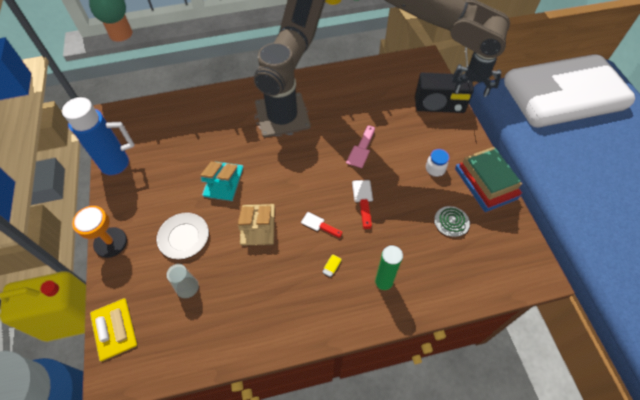

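View pics/side.png

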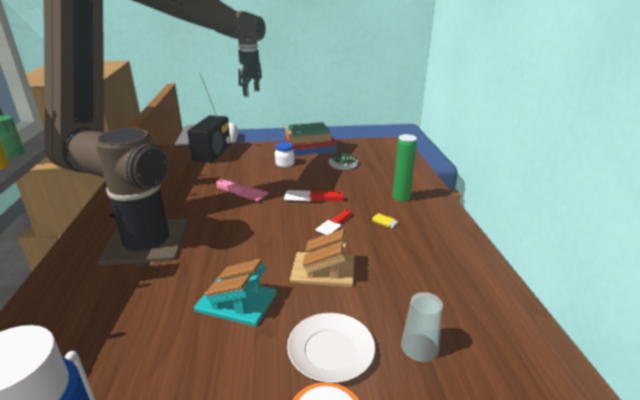

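The scene view shows two red scrapers, at about (363,203) and (322,226), plus a pink one at (362,147). The light wooden holder is at (257,226) and a teal look-alike at (222,180). I'll measure both red scrapers and the holder from depth.

Run:
```python
from h import *
for n in("scene","side"):
    z=np.load(f"{n}.npz"); im,d=z["im"],z["d"]; c=get_calibration(n)
    hsv=cv2.cvtColor(im,cv2.COLOR_RGB2HSV)
    m=(((hsv[...,0]<6)|(hsv[...,0]>174))&(hsv[...,1]>190)&(hsv[...,2]>120)).astype(np.uint8)
    k,l,s,ce=cv2.connectedComponentsWithStats(m)
    for i in range(1,k):
        if s[i,4]<40: continue
        v,u=np.nonzero(l==i); P=cloud(c,np.c_[u,v],d[v,u])
        if not(300<P[:,0].mean()<900 and -600<P[:,1].mean()<700): continue
        (cx,cy),(w,h),a=cv2.minAreaRect(P[:,:2].astype(np.float32)); box=cv2.boxPoints(((cx,cy),(w,h),a))
        print(n,ce[i].round(),s[i,4],"c",round(cx),round(cy),"wh",round(w),round(h),"z",np.percentile(P[:,2],[5,50,95]).round(1),box.round().tolist())
# holder cloud
z=np.load("scene.npz");im,d=z["im"],z["d"];c=get_calibration("scene")
v,u=np.mgrid[195:255,225:290];v=v.ravel();u=u.ravel();P=cloud(c,np.c_[u,v],d[v,u])
b=(P[:,2]>8)&(P[:,2]<20); t=P[:,2]>55
print("base",cv2.minAreaRect(P[b,:2].astype(np.float32)),"top",cv2.minAreaRect(P[t,:2].astype(np.float32)),P[:,2].max())
A=np.c_[P[t,:2],np.ones(t.sum())];print("plane",np.linalg.lstsq(A,P[t,2],rcond=None)[0], P[P[:,2]>88].mean(0))
```

```text
scene [504. 197.] 91 c 588 663 wh 14 120 z [40.3 44.7 49.3] [[572.0, 721.0], [590.0, 603.0], [605.0, 605.0], [586.0, 724.0]]
scene [365. 214.] 227 c 525 192 wh 32 104 z [ 3.  23.2 28.2] [[471.0, 185.0], [573.0, 166.0], [579.0, 198.0], [477.0, 217.0]]
scene [330. 230.] 136 c 554 61 wh 71 23 z [ 6.2 17.  21.6] [[521.0, 43.0], [538.0, 27.0], [587.0, 79.0], [570.0, 95.0]]
side [329. 196.] 198 c 524 186 wh 33 97 z [ 7.2 18.9 24. ] [[474.0, 177.0], [570.0, 163.0], [575.0, 196.0], [479.0, 210.0]]
side [342. 216.] 107 c 549 65 wh 84 37 z [10.3 16.1 18.1] [[508.0, 46.0], [535.0, 22.0], [591.0, 84.0], [564.0, 109.0]]
base ((448.9421691894531, -179.64476013183594), (225.00018310546875, 192.11044311523438), 76.83466339111328) top ((813.8544921875, -177.55258178710938), (111.48445129394531, 793.9785766601562), 89.94953918457031) 1327.2968509149387
plane [ 1.64402927e+00  1.30206409e-03 -7.20448905e+02] [ 583.64767998 -173.18113303  227.35388978]
```

```bash
python3 - <<'E'
from h import *
down=manip.observe()["tcp_rot"]
z=np.load("scene.npz");c=get_calibration("scene")
hp=onplane(c,[[257,226]],50)[0]; print("holder approx",hp)
for n,p in(("w1",[500,190,330]),("w2",[hp[0],hp[1],380])):
    manip.movep(p,Ro.from_euler('z',0).as_rotvec()*0+ (Ro.from_rotvec([0,np.pi,0])).as_rotvec())
    manip.wait(0.3)
    c=get_calibration("wrist"); im,d=capture("wrist"); save(n,im); np.savez(n+".npz",im=im,d=d,**{k:np.array(v) for k,v in c.items()})
    print(n,manip.observe()["position"],np.round(c["R"],3).tolist(),np.round(c["t"]),c["vfov"],manip.observe()["joint_positions"].round(2),manip.observe()["clock"])
E
python3 -c "
import cv2,numpy as np
cv2.imwrite('pics/w12.png',np.vstack([cv2.resize(cv2.imread(f'pics/{n}.png'),(480,300)) for n in('w1','w2')]))"
```

```text
holder approx [ 500.75715899 -175.89196854   50.        ]
w1 [499.90893721 190.34669777 329.87049793] [[-0.001, 1.0, -0.0], [0.965, 0.001, 0.262], [0.262, -0.0, -0.965]] [-190. -542.  342.] 63.04376800888022 [ 0.17 -0.09  1.8   0.    1.43 -1.4 ] 2.225
w2 [ 500.91672037 -175.3322788   379.95408721] [[-0.001, 1.0, -0.0], [0.965, 0.001, 0.262], [0.262, 0.0, -0.965]] [ 176. -556.  390.] 63.04376800888022 [-0.53 -0.11  1.74  0.    1.52 -2.1 ] 3.9583
```

View pics/w12.png

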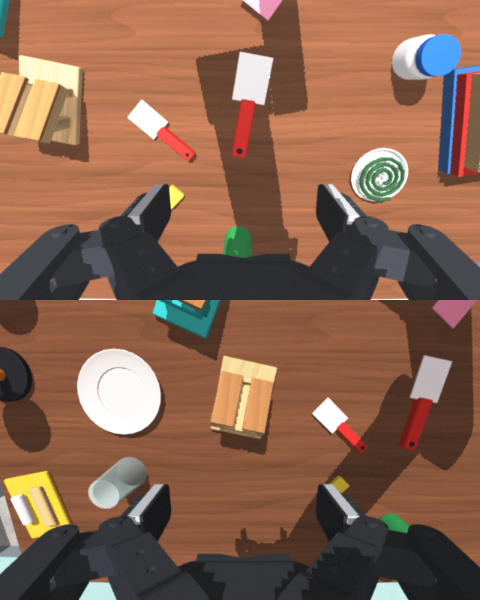

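Both wrist views are clear. In w1 the target scraper lies with its blade towards -x, at about (337,103) full-res. In w2 the wooden holder sits at about (324,128) full-res, its gap running along x and its mouth towards +x (image bottom). Next I'll measure both.

```bash
cat > meas.py <<'E'
from h import *
def scraper(z,roi=None):
    c=z; im=z["im"]; hsv=cv2.cvtColor(im,cv2.COLOR_RGB2HSV).astype(int)
    def big(m,near=None):
        k,l,s,ce=cv2.connectedComponentsWithStats(m.astype(np.uint8)); 
        i=1+np.argmax(s[1:,4]) if near is None else min([j for j in range(1,k) if s[j,4]>300],key=lambda j:np.linalg.norm(ce[j]-near))
        return l==i,ce[i]
    m,ce=big(((hsv[...,0]<6)|(hsv[...,0]>174))&(hsv[...,1]>150)&(hsv[...,2]>80)&(np.arange(400)[:,None]<230)&(np.abs(np.arange(640)-330)<60))
    v,u=np.nonzero(m); P=onplane(c,np.c_[u,v],20)
    b,cb=big((hsv[...,1]<60)&(hsv[...,2]>120)&(np.arange(400)[:,None]<230),ce+[15,-70])
    v,u=np.nonzero(b); B=onplane(c,np.c_[u,v],13.5)
    return cv2.minAreaRect(P[:,:2].astype(np.float32)),cv2.minAreaRect(B[:,:2].astype(np.float32)),P[:,:2].mean(0),B[:,:2].mean(0)
if __name__=="__main__":
    r,b,pm,bm=scraper(np.load("w1.npz")); print("handle",r,"\nblade",b,pm,bm)
    d=bm-pm; print("dir",np.degrees(np.arctan2(d[1],d[0])),np.linalg.norm(d))
    print("blade box",cv2.boxPoints(b).round(1).tolist())
    z=np.load("w2.npz"); v,u=np.mgrid[65:200,270:385]; v=v.ravel();u=u.ravel(); D=z["d"][v,u]
    P=cloud(z,np.c_[u,v],D); P=P[(D>0)]; P=P[(P[:,2]>-10)&(P[:,2]<120)]
    rng=np.random.default_rng(0); best=0
    Q=P[P[:,2]>35]
    for _ in range(800):
        a=Q[rng.choice(len(Q),3,replace=False)]; n=np.cross(a[1]-a[0],a[2]-a[0]); 
        if np.linalg.norm(n)<500: continue
        n/=np.linalg.norm(n); k=np.abs((Q-a[0])@n)<2.5
        if k.sum()>best: best=k.sum(); K_=k
    for _ in range(3):
        o=Q[K_].mean(0); n=np.linalg.svd(Q[K_]-o)[2][2]; n*=np.sign(n[2]); K_=np.abs((Q-o)@n)<3
    print("roof n",n,"tilt",np.degrees(np.arccos(n[2])),"heading",np.degrees(np.arctan2(-n[1],-n[0])),best,len(Q))
    R=Q[K_]
    h=np.r_[-n[:2]/np.linalg.norm(n[:2]),0]; ex=np.cos(np.radians(26))*h+[0,0,np.sin(np.radians(26))]; ey=np.cross([0,0,1],h)
    w=np.c_[(R-o)@ex,(R-o)@ey]; print("rect in plane",cv2.minAreaRect(w.astype(np.float32)),np.percentile(w,[1,99],axis=0),"o",o)
    b=P[(P[:,2]>9)&(P[:,2]<19)]; print("base",cv2.minAreaRect(b[:,:2].astype(np.float32)),np.percentile(P[:,2],[1,50,99]))
    print("table z near",np.median(cloud(z,np.c_[u,v],D)[:20,2]))
E
python3 meas.py
```

```text
handle ((521.853271484375, 189.8100128173828), (29.16720962524414, 109.65206146240234), 79.93685913085938) 
blade ((429.3075256347656, 205.9542999267578), (61.79632568359375, 85.7362060546875), 79.98371124267578) [519.11711765 190.2115187 ] [427.52113934 206.14153422]
dir 170.13402295861346 92.97090210406671
blade box [[381.70001220703125, 183.0], [466.1000061035156, 168.10000610351562], [476.8999938964844, 228.89999389648438], [392.5, 243.8000030517578]]
roof n [-0.43166167  0.08973914  0.89756063] tilt 26.160746919608872 heading -11.744068525858411 4178 5293
rect in plane ((-1.6115379333496094, 0.3792610168457031), (98.25231170654297, 99.84986877441406), 89.92262268066406) [[-49.53658491 -47.755206  ]
 [ 47.50064754  48.36966072]] o [ 471.12295792 -176.94935409   76.47153344]
base ((470.2478942871094, -176.25994873046875), (110.31649780273438, 149.162353515625), 78.1459732055664) [-1.97013088  1.34202223 96.38435379]
table z near 0.17306204367398925
```

```bash
cat >> h.py <<'E'
H=np.array([470.2,-176.3,0]); a=np.radians(-11.85); hx=np.array([np.cos(a),np.sin(a),0])
c26,s26=np.cos(np.radians(26)),np.sin(np.radians(26)); Z=np.array([0,0,1.])
S0=H+50*hx+86*Z; Sx=c26*hx+s26*Z; Sz=-s26*hx+c26*Z; Sy=np.cross(Sz,Sx)
Rins=np.c_[-Sx,-Sy*-1,-Sz]; Rins[:,1]=np.cross(Rins[:,2],Rins[:,0])
rins=Ro.from_matrix(Rins).as_rotvec()
E
python3 - <<'E'
from h import *
th=np.radians(170); x=np.array([np.cos(th),np.sin(th),0]); z=-Z; R=np.c_[x,np.cross(z,x),z]; rg=Ro.from_matrix(R).as_rotvec()
p=np.array([521,189.9,1.])
for tx in(-70,30): print(tx,ik(S0+Sx*(135+-tx*0+0 if False else 135+tx if tx<0 else 165)+Sz*-11,rins))
manip.movep(p+[0,0,120],rg); manip.movel(p,max_speed=120,guard=8)
o=manip.observe(); print(o["position"],o["ft_force"],o["clock"])
manip.move_gripper(0.0); o=manip.observe(); print(o["width"],o["gripper_force"],o["position"])
manip.movel(p+[0,0,200],max_speed=150); manip.wait(.2)
o=manip.observe(); print(o["width"],o["gripper_force"],o["position"],o["tcp_rot"],o["clock"])
c=get_calibration("wrist"); im,d=capture("wrist"); save("w3",im); np.savez("w3.npz",im=im,d=d,**{k:np.array(v) for k,v in c.items()})
im,d=capture("side"); save("s3",im)
E
python3 -c "
import cv2,numpy as np
a=cv2.imread('pics/w3.png');b=cv2.imread('pics/s3.png')[60:260,180:500]
cv2.imwrite('pics/w3s.png',np.vstack([cv2.resize(a,(480,300)),cv2.resize(b,(480,300))]))"
```

```text
-70 [-0.55826232  0.10008591  2.0973307   0.3006769   0.53465334 -2.14987315]
30 [-0.50523796  0.22371582  1.86175737  0.22009268  0.63148635 -2.01917754]
[521.86755575 190.0381941    1.90971623] [-0.41345084 -0.4039445   0.17620312] 6.75
0.3169596952245825 60.34804344177246 [521.50152941 189.98307145   1.50133475]
0.31273640343341486 59.987656474113464 [520.63756765 189.82067808 200.11822832] [-2.73740495e-01 -3.12811698e+00  5.77893123e-04] 9.0
```

View pics/w3s.png

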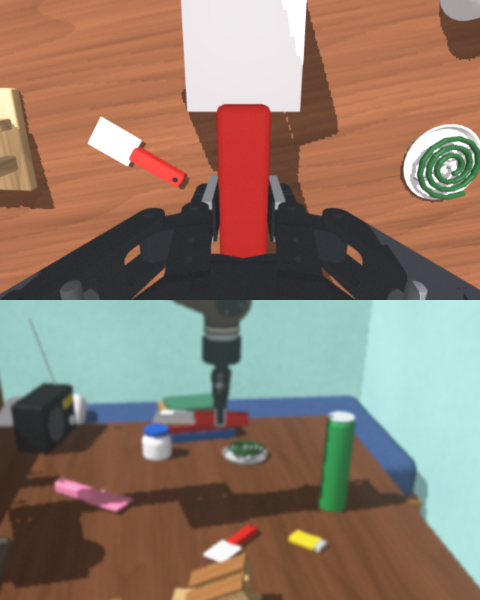

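The scraper is held square between the fingers; the blade fills the wrist view at about (243,55) and the handle is vertical in the picture. I'll measure the blade in the tool frame by depth.

```bash
cat > hand.py <<'E'
from h import *
def inhand(z,pos,rv,n=""):
    im=z["im"];hsv=cv2.cvtColor(im,cv2.COLOR_RGB2HSV).astype(int)
    T=Ro.from_rotvec(rv).as_matrix()
    out=[]
    for nm,m in(("blade",(hsv[...,1]<45)&(hsv[...,2]>110)),("handle",((hsv[...,0]<6)|(hsv[...,0]>174))&(hsv[...,1]>150))):
        D=z["d"]; m=m&(D>0)&(D<330)
        k,l,s,ce=cv2.connectedComponentsWithStats(m.astype(np.uint8)); i=1+np.argmax(s[1:,4])
        v,u=np.nonzero(cv2.erode((l==i).astype(np.uint8),np.ones((3,3)))); P=(cloud(z,np.c_[u,v],D[v,u])-pos)@T
        med=np.median(P[:,2]); q=P[np.abs(P[:,2]-med)<6]
        A=np.c_[q[:,:2],np.ones(len(q))]; co=np.linalg.lstsq(A,q[:,2],rcond=None)[0]
        print(n,nm,len(q),"plane z(x=0),dz/dx,dz/dy",co[2].round(2),co[0].round(4),co[1].round(4),"x range",np.percentile(q[:,0],[.5,99.5]).round(1))
        for xs in np.linspace(*np.percentile(q[:,0],[10,90]),4):
            e=q[np.abs(q[:,0]-xs)<2,1]; print("  x",round(xs,1),"y edges",e.min().round(1),e.max().round(1),"mid",((e.min()+e.max())/2).round(2))
if __name__=="__main__":
    o=manip.observe(); inhand(np.load("w3.npz"),o["position"],o["tcp_rot"])
E
python3 hand.py
```

```text
blade 21738 plane z(x=0),dz/dx,dz/dy -11.8 0.0013 0.0006 x range [ 52.3 104.5]
  x 59.3 y edges -29.9 29.5 mid -0.22
  x 73.0 y edges -29.9 29.5 mid -0.22
  x 86.6 y edges -30.0 29.7 mid -0.16
  x 100.3 y edges -30.1 29.8 mid -0.11
 handle 12542 plane z(x=0),dz/dx,dz/dy -21.94 0.0037 0.0007 x range [-30.3  54.6]
  x -19.8 y edges -13.6 13.0 mid -0.28
  x 2.9 y edges -13.3 12.4 mid -0.42
  x 25.6 y edges -13.7 13.2 mid -0.25
  x 48.3 y edges -13.7 13.2 mid -0.24
```

```bash
cat >> h.py <<'E'
def tcp_for(s,dy=0,dz=0): return S0+Sx*s+Sy*dy+Sz*dz-Rins@np.array([134.5,-.2,-10.4])
E
python3 - <<'E'
from h import *
manip.movep(tcp_for(90,dz=40),rins); manip.movel(tcp_for(20),max_speed=120); manip.wait(.3)
o=manip.observe(); pos,T=o["position"],Ro.from_rotvec(o["tcp_rot"]).as_matrix()
print("err",pos-tcp_for(20),np.degrees(Ro.from_matrix(T.T@Rins).magnitude()),o["clock"],o["gripper_force"])
c=get_calibration("wrist"); im,d=capture("wrist"); save("w4",im); np.savez("w4.npz",im=im,d=d,pos=pos,rv=o["tcp_rot"],**{k:np.array(v) for k,v in c.items()})
im2,_=capture("side"); save("s4",im2)
cv2.imwrite('pics/w4s.png',np.vstack([cv2.resize(im,(480,300)),cv2.resize(im2[160:300,220:444],(480,300))])[...,::-1])
v,u=np.mgrid[0:200,180:460];v=v.ravel();u=u.ravel();D=d[v,u];k=D>0
P=(cloud(c,np.c_[u,v][k],D[k])-pos)@T   # tool frame
roof=P[(P[:,0]>160)&(P[:,2]<-17)&(P[:,2]>-30)]
if len(roof)>50:
    co=np.linalg.lstsq(np.c_[roof[:,0]-154.5,roof[:,1],np.ones(len(roof))],roof[:,2],rcond=None)[0]
    print("roof",len(roof),"expect z -23.4:",co,"x",np.percentile(roof[:,0],[1,99]),"y",np.percentile(roof[:,1],[.5,99.5]),"expect mouth x 154.5, y +-49 around -.2")
    for xs in(165,180,200):
        e=np.sort(roof[np.abs(roof[:,0]-xs)<2,1]); 
        if len(e)>5: g=np.argmax(np.diff(e)); print(xs,e[0],e[-1],"gap",e[g],e[g+1])
E
```

```text
err [ 0.48718187 -0.23416526  0.74889996] 0.06865494668934914 11.875 59.879804849624634
```

View pics/w4s.png

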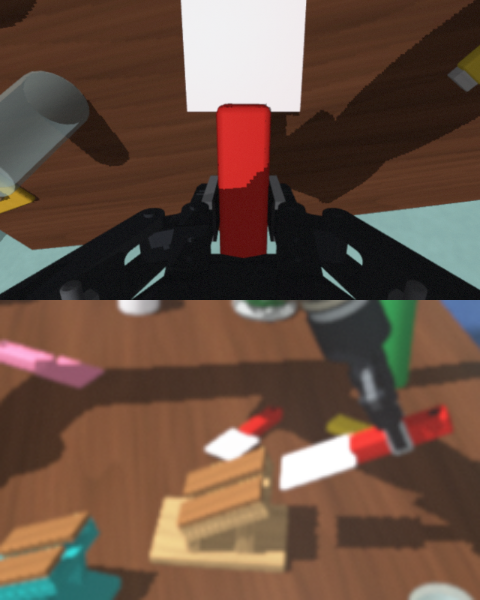

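The side view shows the blade in line with the mouth at about (270,475), with roughly 20 mm still to go. Inserting under a force guard.

Run:
```python
from h import *
def rep(g):
    o=manip.observe(); tip=o["position"]+Ro.from_rotvec(o["tcp_rot"]).as_matrix()@np.array([134.5,-.2,-10.4])-S0
    print(g,"tip in slot",(tip@Sx).round(1),(tip@Sy).round(1),(tip@Sz).round(1),"F slot",[float((o["ft_force"]@v).round(1)) for v in(Sx,Sy,Sz)],o["gripper_force"],o["clock"])
rep(0)
for s in(-12,-40,-70):
    g=manip.movel(tcp_for(s),max_speed=50,guard=10); rep(g)
    if g: break
manip.wait(.2); rep(0)
im2,_=capture("side"); save("s5",cv2.resize(im2[160:300,220:444],(672,420)))
```

```text
0 tip in slot 20.3 -0.1 0.1 F slot [-0.3, -0.5, -0.5] 59.87989068031311 11.975
False tip in slot -11.6 -0.1 0.1 F slot [-0.8, 0.3, 0.2] 59.87980842590332 12.7667
False tip in slot -39.8 -0.1 0.1 F slot [-0.1, -0.2, -0.2] 59.88005518913269 13.475
False tip in slot -69.7 -0.1 0.1 F slot [0.5, -0.3, -1.2] 59.87969219684601 14.225
0 tip in slot -69.5 -0.1 0.1 F slot [-0.3, -0.2, -0.4] 59.88007843494415 14.425
```

View pics/s5.png

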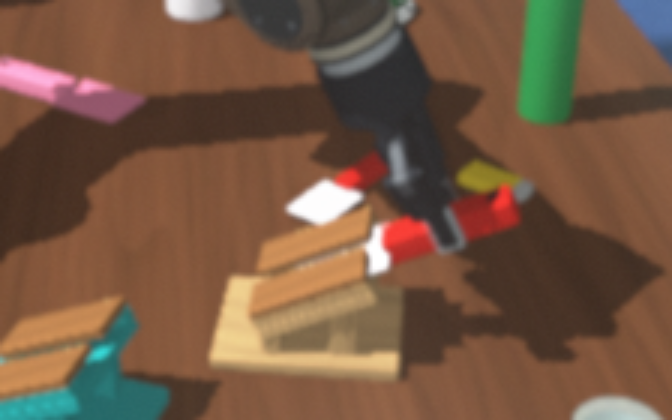

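The blade is in the slot without contact, and the white strip still outside at about (378,250) is roughly 10 mm. I'll press it home until the guard trips, release, back off and check.

Run:
```python
from h import *
g=manip.movel(tcp_for(-84),max_speed=25,guard=8); o=manip.observe()
tip=o["position"]+Ro.from_rotvec(o["tcp_rot"]).as_matrix()@np.array([134.5,-.2,-10.4])-S0
print(g,[(tip@v).round(1) for v in(Sx,Sy,Sz)],o["ft_force"],o["clock"])
manip.move_gripper(0.75); manip.wait(.3)
p=manip.observe()["position"]; manip.movel(p+Sz*130,max_speed=120); manip.wait(.3)
o=manip.observe(); T=Ro.from_rotvec(o["tcp_rot"]).as_matrix(); print(o["position"],o["ft_force"],o["clock"])
c=get_calibration("wrist"); im,d=capture("wrist"); im2,_=capture("side"); save("w6",im)
cv2.imwrite('pics/w6s.png',np.vstack([cv2.resize(im,(480,300)),cv2.resize(im2[160:300,220:444],(480,300))])[...,::-1])
hsv=cv2.cvtColor(im,cv2.COLOR_RGB2HSV).astype(int); m=((hsv[...,0]<6)|(hsv[...,0]>174))&(hsv[...,1]>150)&(d>0)
k,l,s,ce=cv2.connectedComponentsWithStats(m.astype(np.uint8)); i=1+np.argmax(s[1:,4]); v,u=np.nonzero(l==i)
P=cloud(c,np.c_[u,v],d[v,u])-S0; Q=np.c_[P@Sx,P@Sy,P@Sz]; t=Q[np.abs(Q[:,2]-np.median(Q[:,2]))<4]
print("handle x",np.percentile(t[:,0],[.5,99.5]),"expect 0..110; z/top plane", np.linalg.lstsq(np.c_[t[:,:2],np.ones(len(t))],t[:,2],rcond=None)[0],"rect",cv2.minAreaRect(t[:,:2].astype(np.float32)))
```

```text
True [np.float64(-79.2), np.float64(-0.0), np.float64(-0.4)] [ 1.93145991 -0.52356344  1.13066737] 14.95
[ 515.59060956 -185.51541419  216.47711761] [0.74218745 1.23599093 0.02933617] 17.2333
handle x [  2.10969415 102.91781821] expect 0..110; z/top plane [-7.62666073e-02  2.52876758e-04  7.38546734e+00] rect ((54.81037521362305, -0.23488426208496094), (105.56446075439453, 27.966644287109375), 0.1248326450586319)
```

View pics/w6s.png

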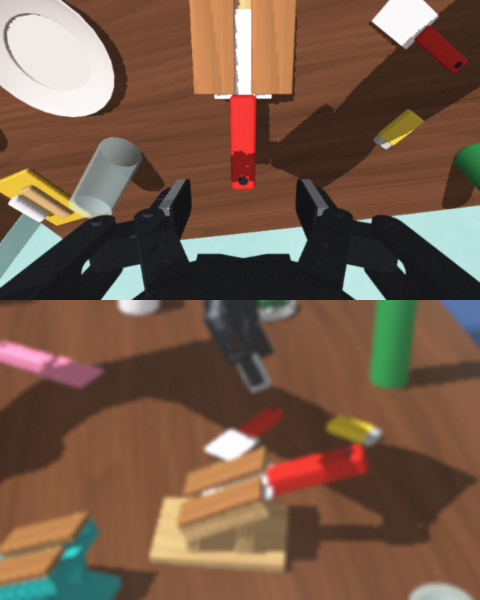

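The blade is in the slot and the handle sits against the mouth at about (243,95). The handle has drooped about 4°, which is within tolerance and explains the thin gap at the top edge. The gripper is clear and the bystanders look untouched, so I'm handing in.

```bash
python3 -c "
from h import *
print(manip.finish_job())"
```

```text
the job is handed in; nothing more can be done
None
```

The larger red scraper is in the light wooden holder with its blade about 78 mm inside the mouth and the handle butted against it (drooping about 4°), the gripper is clear, no bystander was touched, and the job was handed in just after 17 s, though no verdict was returned.

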